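# Put the pastelito stamps away in their clear box

### The job

Put the four dough stamps that have a well (the large round, the small round, the square and the oblong one) away in the open clear box, each standing upright and flat on the floor of the well of its own shape and size. Leave the cross-shaped stamp and the extra-wide round press, which have no well, standing undisturbed where they are.

Things in the scene. Friction and masses are not known exactly. Their poses are not given: they have to be found in the camera images.
- stamp_round: Dough stamp with a round brass foot, 60 mm in diameter, 22 mm high. On its foot stands an upright round dark-wood handle, 28 mm in diameter from 28 to 80 mm above the underside, centred on the foot. Loose, 70 to 160 g. Origin: centre of the underside, z up, standing upright on the counter at the start.
- stamp_small: Dough stamp with a small round brass foot, 38 mm in diameter, 22 mm high. On its foot stands an upright round dark-wood handle, 28 mm in diameter from 28 to 80 mm above the underside, centred on the foot. Loose, 70 to 160 g. Origin: centre of the underside, z up, standing upright on the counter at the start.
- stamp_square: Dough stamp with a square brass foot, 52 x 52 mm (sides along x and y), 22 mm high. On its foot stands an upright round dark-wood handle, 28 mm in diameter from 28 to 80 mm above the underside, centred on the foot. Loose, 70 to 160 g. Origin: centre of the underside, z up, standing upright on the counter at the start.
- stamp_oblong: Dough stamp with an oblong brass foot, 80 mm along x, 40 mm along y, 22 mm high. On its foot stands an upright round dark-wood handle, 28 mm in diameter from 28 to 80 mm above the underside, centred on the foot. Loose, 70 to 160 g. Origin: centre of the underside, z up, standing upright on the counter at the start.
- well_round: Black plastic well for the 60 mm round stamp: round, 76 mm inside diameter. It stands in the open clear plastic box (222 x 222 mm outside, walls 3 mm thick, rim 35 mm above the counter, fixed) with the other three wells in a 2 x 2 grid of 105 mm pitch. The well is fixed, its rim is 10 mm high and 3 mm thick, the floor on which the stamp stands is 2.5 mm above its origin. Origin: centre of its underside, 3 mm above the counter; x and y run along the sides of the box, z up.
- well_small: Black plastic well for the 38 mm round stamp: round, 54 mm inside diameter. It stands in the open clear plastic box (222 x 222 mm outside, walls 3 mm thick, rim 35 mm above the counter, fixed) with the other three wells in a 2 x 2 grid of 105 mm pitch. The well is fixed, its rim is 10 mm high and 3 mm thick, the floor on which the stamp stands is 2.5 mm above its origin. Origin: centre of its underside, 3 mm above the counter; x and y run along the sides of the box, z up.
- well_square: Black plastic well for the square stamp: 68 x 68 mm inside. It stands in the open clear plastic box (222 x 222 mm outside, walls 3 mm thick, rim 35 mm above the counter, fixed) with the other three wells in a 2 x 2 grid of 105 mm pitch. The well is fixed, its rim is 10 mm high and 3 mm thick, the floor on which the stamp stands is 3 mm above its origin. Origin: centre of its underside, 3 mm above the counter; x and y run along the sides of the box, z up.
- well_oblong: Black plastic well for the oblong stamp: 96 mm inside along x, 56 mm along y. It stands in the open clear plastic box (222 x 222 mm outside, walls 3 mm thick, rim 35 mm above the counter, fixed) with the other three wells in a 2 x 2 grid of 105 mm pitch. The well is fixed, its rim is 10 mm high and 3 mm thick, the floor on which the stamp stands is 3 mm above its origin. Origin: centre of its underside, 3 mm above the counter; x and y run along the sides of the box, z up.
- stamp_cross: Look-alike without a well, to be left alone: stamp with a plus-shaped brass foot, 66 mm across, arms 22 mm wide, 22 mm high. On its foot stands an upright round dark-wood handle, 28 mm in diameter from 28 to 80 mm above the underside, centred on the foot. Loose, 70 to 160 g. Origin: centre of the underside, z up, standing upright on the counter at the start.
- press_wide: Look-alike without a well, to be left alone: dough press with a wide round brass foot, 92 mm in diameter, 22 mm high. On its foot stands an upright round dark-wood handle, 28 mm in diameter from 28 to 80 mm above the underside, centred on the foot. Loose, 140 to 280 g. Origin: centre of the underside, z up, standing upright on the counter at the start.
Things that resemble listed ones, but are neither listed nor needed, are in the scene too. What is shaped like the well_square but pink is not meant.

How it is judged (in metres and radians):
At the end, for the whole second after the job is handed in: Each of the four stamps is at rest, upright (0.1 rad), flat in its own well (underside under 6 mm above the well's underside, centre within 14 mm of the well's); cross stamp and wide press upright, under 20 mm from their starts (horizontal distance between stamp_round and well_round below 0.014 m and z of stamp_round in the frame of well_round between -0.002 and 0.006 m and angle between each of stamp_round, stamp_small, stamp_square, stamp_oblong, stamp_cross, press_wide's own z axis and vertical below 0.1 rad and linear speed of each of stamp_round, stamp_small, stamp_square, stamp_oblong, stamp_cross, press_wide below 0.02 m/s and angular speed of each of stamp_round, stamp_small, stamp_square, stamp_oblong below 0.2 rad/s and horizontal distance between stamp_small and well_small below 0.014 m and z of stamp_small in the frame of well_small between -0.002 and 0.006 m and horizontal distance between stamp_square and well_square below 0.014 m and z of stamp_square in the frame of well_square between -0.002 and 0.006 m and horizontal distance between stamp_oblong and well_oblong below 0.014 m and z of stamp_oblong in the frame of well_oblong between -0.002 and 0.006 m and distance of each of stamp_cross, press_wide from where it was at the start of the episode below 0.02 m); the robot touches nothing.
It fails at once if the cross-shaped stamp is shifted more than 20 mm or tipped (distance of stamp_cross from where it was at the start of the episode above 0.02 m or angle between stamp_cross's own z axis and vertical above 0.2 rad).
It fails at once if the wide press is shifted more than 20 mm or tipped (distance of press_wide from where it was at the start of the episode above 0.02 m or angle between press_wide's own z axis and vertical above 0.2 rad).
It also fails if it takes over 96 s, if anything falls off the work surface, if the arm or the gripper's body presses on something with over 40 N, if the wrist force passes 120 N, or if a joint passes its speed limit or range.

### The arm

A 6-joint arm with a two-finger parallel gripper is mounted at the origin on the work surface. World frame = base frame: x ahead of the robot, y to its left, z up, the work surface at z = 0. Lengths are in mm, angles in rad, forces in N, time in s.
With the tool pointing down it reaches from about 350 to 975 mm from the base axis. Payload 7.1 kg.
Tool frame: the origin (TCP) lies at the very end of the fingers, on their centre line; the grasp point (between the pads) lies 19 mm behind it (ctrl.grip_point_offset is the distance from the TCP to the grasp point, in mm); z points along the fingers, y is the direction in which the jaws open and shut (so a half turn about z gives the same grasp; the last joint's range is limited). The gripper opens to 88 mm and grips with 3 to 60 N. Pads are 20 mm wide; open, the fingers measure 115 mm over their backs; the gripper's body (75 mm by 178 mm) begins 61 mm behind the grasp point.
Start: joints at [-1.168, 0.423, 1.63, -0, 1.089, -0.019], TCP at [255.892, -570.196, 222.675] pointing down, gripper open.
Joint ranges: [-3, 3], [-0.9, 2.11], [0.09, 2.58], [-1.31, 4.45], [0.11, 2.69], [-2.54, 2.54]. Speed limits (rad/s): [2.39, 2.39, 3.01, 3.14, 3.14, 3.14].

### API

Orientations are given as a rotation vector (axis times angle).
In Python, from workcell import ctrl gives the robot as it stands.
- The arm moves only by the tool move_arm, never from a script. Its argument "increments" is one flat list of numbers, 5 for each row, row after row: the closure in counts, from 0 (fully open) to 255 (shut), then the shift along the tool's x, y, z in mm, then the turn about the tool's z in degrees. In form: [grip, dx, dy, dz, yaw, grip, dx, dy, dz, yaw, ...]. A call has 1 to 12 rows; each row is the pose to reach, as a shift and turn from the pose measured when the call began, along the tool's axes at that moment; what a row does not reach only later rows make up. A row lasts 1/8 s, in which the tool goes at most 62.5 mm and 10.7 degrees, less where a joint would pass 70% of its speed; a pose out of reach is approached as far as the arm can. A call with a gripper value outside its range is refused whole. The fingers move at their own pace and stop on an object; the grip force is fixed at half the most. Time passes only in rows, so rows that repeat a pose let the fingers close. It gives the time, the measured TCP pose, the force and the opening at its end, in the units of the state.
- ctrl.get_obs(): the state, without advancing time (a new reading comes with each control period).
- ctrl.get_image(name): name is "scene" or "top" or "wrist"; returns a dict with "frame" (480x640x3 uint8, red, green, blue), "vertical_fov" (degrees; the focal length in pixels is half the picture's height over the tangent of half this angle, whatever the lens; pixels are square), "cx", "cy" (the principal point, pixels), "pose" (4x4, takes a point from camera to world coordinates); the wrist camera has in their place "mount" (4x4, takes a point from camera to tool coordinates, whose origin is the TCP and whose axes are the flange's). Camera axes: x right, y down, z forward; pixel columns grow to the right and rows downward; lengths in mm; the calibration is good to about 2 mm. A picture is of the moment at which its call begins: read the wrist's pose just before it. There is no depth.
- ctrl.close_job(): hands the job in, once; it reports no verdict.
The state is a dict: "t": time; "qpos": joint angles; "qvel": joint speeds; "joint_torque": joint torques, N m; "ee_pos": TCP position; "orientation": TCP orientation; "ft_force": force on the tool from outside, world axes, zero at the start; "moment": the same for the moment, N m; "width": finger opening in mm.
Only numpy, scipy, OpenCV 4.12 (cv2) and the standard library are available. Lean on these libraries where they do the work, as an engineer would, in place of code of your own. Each camera call takes 0.05 s, during which the arm holds its last target.

## Working session

There is one attempt and no reset: what is moved stays moved. The work goes in short steps, Python scripts to look and compute and a tool call to move; the robot and the scene stay as the last step left them, time stands still between calls to the robot, and variables do not carry over. Pictures are saved under pics/ and viewed, and the job is handed in when it is done.

Besides the shell and the picture viewer there is one more tool, called as name(argument=value, ...) on one line, values as JSON. move_arm: Moves the arm, as the interface text tells. Its arguments: {"type":"object","properties":{"increments":{"type":"array","items":{"type":"number"}}},"required":["increments"]}

```bash
ls; mkdir -p pics; python3 - <<'E'
from workcell import ctrl
import cv2,numpy as np
np.set_printoptions(precision=3,suppress=True)
o=ctrl.get_obs();print(o)
for n in ["scene","top","wrist"]:
    d=ctrl.get_image(n);cv2.imwrite(f"pics/{n}0.png",d["frame"][:,:,::-1])
    print(n,{k:v for k,v in d.items() if k!="frame"})
E
```

```text
pics
{'t': 0.0, 'qpos': array([-1.168,  0.424,  1.631, -0.   ,  1.089, -0.019]), 'qvel': array([ 0.001,  0.   ,  0.   ,  0.   , -0.001, -0.   ]), 'joint_torque': array([ -0.   , -54.464, -27.366,   0.064,   0.023,  -0.   ]), 'ee_pos': array([ 255.672, -569.706,  221.896]), 'orientation': array([-3.071, -0.657,  0.   ]), 'ft_force': array([ 0.777, -0.828,  0.443]), 'moment': array([ 0.021,  0.011, -0.015]), 'width': 87.70549844065364}
scene {'vertical_fov': 43.56554769270909, 'cx': 314.8315643767835, 'cy': 238.02475462040474, 'pose': array([[   0.889,    0.393,   -0.235,  817.761],
       [   0.457,   -0.746,    0.484, -621.299],
       [   0.014,   -0.538,   -0.843, 1142.677],
       [   0.   ,    0.   ,    0.   ,    1.   ]])}
top {'vertical_fov': 50.30496489378029, 'cx': 317.6260691239442, 'cy': 235.43867908337586, 'pose': array([[   0.013,   -0.991,    0.137,  351.253],
       [  -1.   ,   -0.009,    0.028,   -9.21 ],
       [  -0.026,   -0.137,   -0.99 , 1130.349],
       [   0.   ,    0.   ,    0.   ,    1.   ]])}
wrist {'vertical_fov': 62.13550019871707, 'cx': 321.93958684435313, 'cy': 234.44607641022432, 'mount': array([[   0.001,   -0.958,   -0.288,   78.254],
       [   1.   ,    0.001,   -0.   ,    0.353],
       [   0.001,   -0.288,    0.958, -162.174],
       [   0.   ,    0.   ,    0.   ,    1.   ]])}
```

View pics/scene0.png

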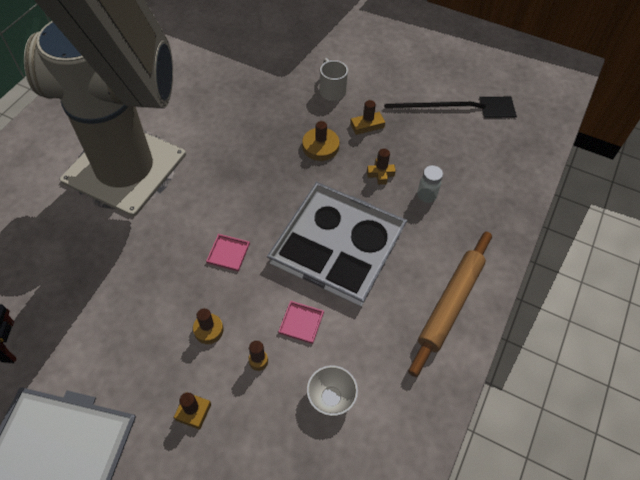

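View pics/top0.png

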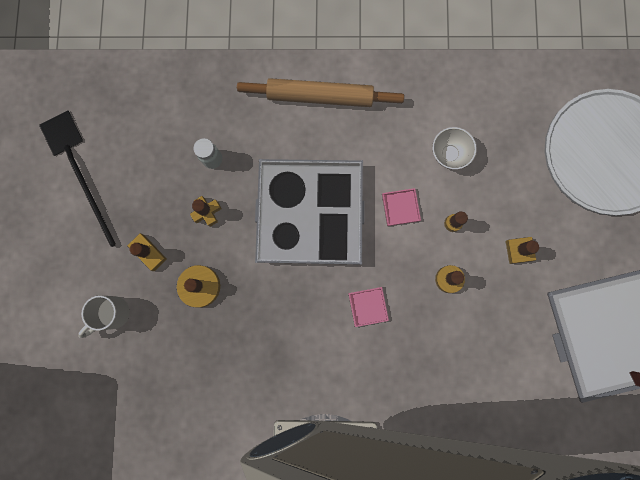

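View pics/wrist0.png

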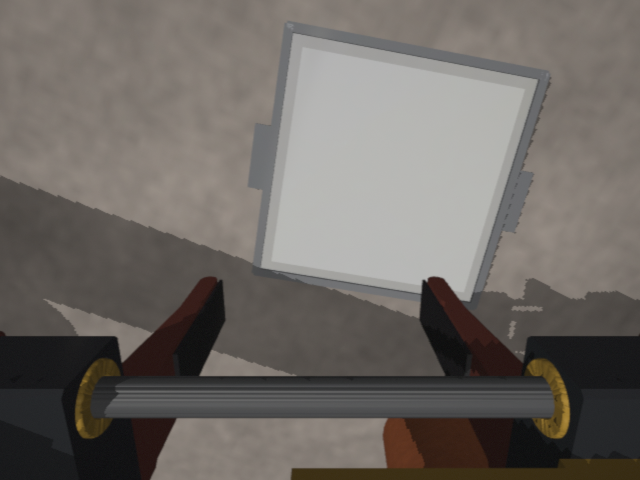

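The top view shows the following:

| Item | Pixel position |
|---|---|
| Round stamp | (450,279) |
| Small stamp | (456,221) |
| Square stamp | (521,249) |
| Oblong stamp | (147,252) |
| Wide press | (198,287) |
| Cross stamp | (205,211) |
| Box | centre ≈ (311,213) |

The wells in the box are round top-left, small bottom-left, square top-right and oblong bottom-right. The pink squares are decoys.

```bash
cat > h.py <<'E'
from workcell import ctrl
import cv2,numpy as np
np.set_printoptions(precision=2,suppress=True)
def ray(d,uv,z,pose=None):
    P=d["pose"] if pose is None else pose
    f=240/np.tan(np.radians(d["vertical_fov"]/2))
    uv=np.atleast_2d(np.asarray(uv,float))
    v=np.c_[(uv[:,0]-d["cx"])/f,(uv[:,1]-d["cy"])/f,np.ones(len(uv))]@P[:3,:3].T
    return P[:3,3]+v*((z-P[2,3])/v[:,2])[:,None]
E
python3 - <<'E'
from h import *
for n in ["top","scene"]:
    d=ctrl.get_image(n);im=d["frame"];hsv=cv2.cvtColor(im,cv2.COLOR_RGB2HSV)
    m=cv2.inRange(hsv,(12,140,70),(30,255,255))
    dark=cv2.inRange(hsv,(0,60,0),(14,255,95))
    k,l,s,c=cv2.connectedComponentsWithStats(m)
    print(n)
    for i in range(1,k):
        if 40<s[i,4]<5000: 
            cs,_=cv2.findContours((l==i).astype(np.uint8),cv2.RETR_EXTERNAL,cv2.CHAIN_APPROX_NONE)
            h=cv2.convexHull(np.vstack(cs)); w=ray(d,h[:,0,:],22)[:,:2].astype(np.float32)
            r=cv2.minAreaRect(w); cc,rad=cv2.minEnclosingCircle(w)
            print("brass",s[i],"rect",np.array(r[0]),np.array(r[1]),round(r[2],1),"circ",np.array(cc),round(rad,1))
    k,l,s,c=cv2.connectedComponentsWithStats(dark)
    for i in range(1,k):
        if 40<s[i,4]<800: print("dark",s[i],c[i],ray(d,c[i],80)[0,:2])
    if n=="top":
        for nm,(x,y,w,h) in dict(box=(250,150,120,125),right=(430,200,120,100),left=(120,190,110,120)).items():
            cv2.imwrite(f"pics/{nm}.png",cv2.resize(im[y:y+h,x:x+w,::-1],None,fx=4.8,fy=4.8,interpolation=2))
E
```

```text
top
brass [190 200  29  25 228] rect [549.22 267.63] [42.39 65.04] 31.0 circ [558.56 273.59] 33.0
brass [446 214  13  17  69] rect [ 535.08 -269.37] [36.17 21.98] 13.4 circ [ 536.57 -275.68] 18.1
brass [128 234  36  36 414] rect [465.21 400.18] [78.06 39.  ] 45.2 circ [465.25 400.05] 42.1
brass [507 237  29  26 345] rect [ 477.16 -417.36] [50.56 54.01] 7.7 circ [ 477.67 -417.88] 35.5
brass [ 177  266   41   41 1142] rect [391.17 282.58] [86.62 87.99] 0.7 circ [391.37 282.  ] 45.3
brass [437 266  27  27 357] rect [ 412.37 -264.05] [55.77 55.51] 0.6 circ [ 413.19 -264.66] 29.3
dark [237  88  30   6  97] [251.61  90.57] [811.93 167.19]
dark [373  91  31  12 113] [384.4   98.89] [ 793.48 -119.63]
dark [192 199  18  16 172] [199.73 206.64] [555.17 268.99]
dark [450 212  18  15 188] [458.45 218.64] [ 533.97 -271.06]
dark [518 240  21  15 231] [528.33 247.51] [ 475.19 -411.59]
dark [130 243  20  14 207] [139.05 249.6 ] [463.03 392.36]
dark [446 271  18  14 191] [454.72 277.57] [ 412.1  -260.48]
dark [184 279  18  13 189] [192.62 285.15] [390.48 276.41]
dark [630 371  10  15  95] [635.69 377
[... 850 characters left out ...]
 50.82] 7.7 circ [ 474.82 -421.95] 34.5
dark [363 100  13  21 189] [369.03 109.73] [468.29 380.14]
dark [316 121  11  21 187] [320.71 130.44] [394.93 264.64]
dark [377 148  13  22 198] [382.87 158.23] [559.94 255.43]
dark [474 231  14  20  78] [480.32 240.51] [832.06 145.68]
dark [481 235  11  20  57] [486.28 244.05] [846.03 143.11]
dark [  3 309  11  17  84] [  7.89 317.92] [  82.79 -447.17]
dark [197 308  16  22 259] [204.58 318.59] [ 417.21 -273.86]
dark [408 334  38  43 393] [422.98 354.65] [ 818.91 -147.07]
dark [249 341  15  22 259] [256.47 350.88] [ 539.02 -284.7 ]
dark [  0 342  16  21 113] [  7.17 352.38] [ 130.56 -501.18]
dark [180 392  18  22 275] [188.32 402.48] [ 480.59 -425.03]
```

View pics/box.png

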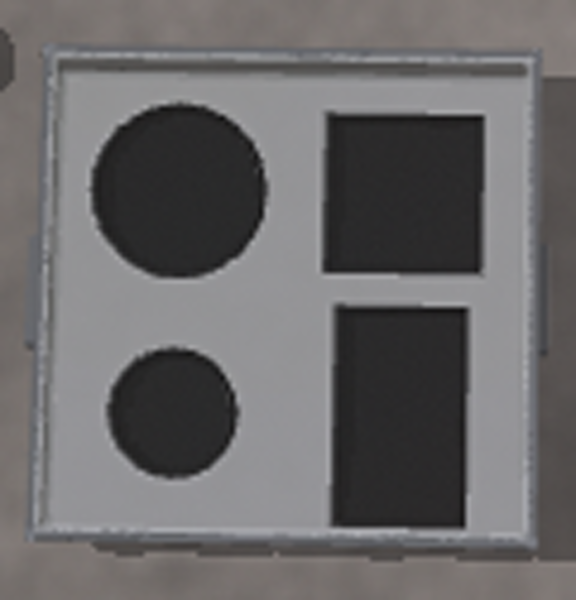

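View pics/right.png

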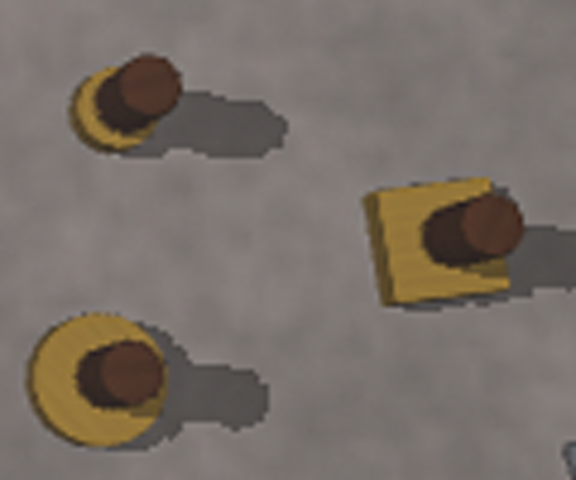

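View pics/left.png

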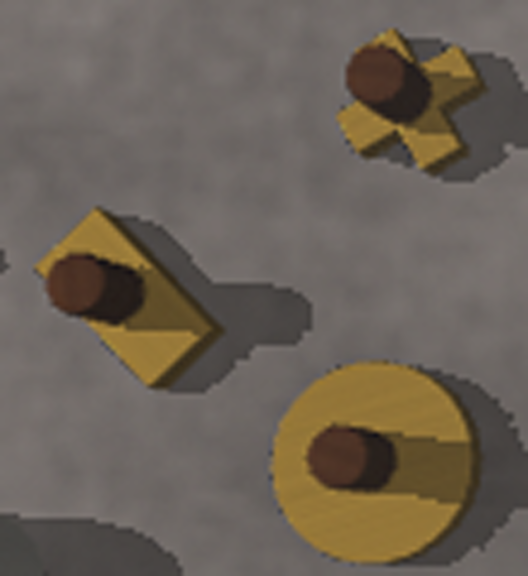

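```bash
python3 - <<'E'
from h import *
dt=ctrl.get_image("top")
for k,uv in dict(small=(460.8,217.3),square=(532.1,246.9),round=(457.3,277.7),oblong=(136,249),cross=(375/4.8+120,75/4.8+190)).items(): print(k,ray(dt,uv,80)[0,:2])
for n in ["top","scene"]:
    d=ctrl.get_image(n);im=d["frame"]
    m=(im.max(2)<60).astype(np.uint8)
    k,l,s,c=cv2.connectedComponentsWithStats(m)
    for i in range(1,k):
        w=ray(d,c[i],9)[0]
        if 200<s[i,4]<1500 and 400<w[0]<700 and abs(w[1])<180:
            cs,_=cv2.findContours((l==i).astype(np.uint8),cv2.RETR_EXTERNAL,cv2.CHAIN_APPROX_NONE)
            p=ray(d,cs[0][:,0,:],9)[:,:2].astype(np.float32)
            r=cv2.minAreaRect(p); print(n,s[i],w[:2],"rect",np.array(r[0]),np.array(r[1]),round(r[2],1))
E
```

```text
small [ 536.82 -275.96]
square [ 476.53 -419.27]
round [ 411.89 -265.7 ]
oblong [464.23 398.87]
cross [557.31 272.49]
top [ 269  172   36   36 1001] [610.21  92.28] rect [609.82  93.34] [80.52 78.81] 0.9
top [ 318  174   33   33 1072] [609.45 -12.82] rect [609.29 -13.27] [73.36 72.  ] 0.3
top [ 319  214   28   46 1249] [503.75 -11.87] rect [504.24 -11.04] [100.73  59.5 ] 0.3
top [273 223  26  26 547] [505.12  93.13] rect [505.34  93.38] [56.17 55.64] 1.0
scene [315 207  25  22 455] [500.8   92.35] rect [500.34  92.76] [55.37 58.35] 27.8
scene [351 220  36  32 893] [606.18  91.33] rect [604.95  92.33] [78.52 83.73] 23.6
scene [ 279  233   54   40 1179] [500.55 -13.03] rect [499.84 -12.5 ] [ 65.1  102.86] 89.5
scene [ 326  252   45   41 1064] [605.3  -14.01] rect [604.97 -13.26] [77.16 73.84] 89.6
```

```bash
cat >> h.py <<'E'
from scipy.spatial.transform import Rotation as R
def to(x,y,z,alpha=None):
    "increments for tool target (world), tool x heading alpha deg"
    o=ctrl.get_obs();Rm=R.from_rotvec(o["orientation"]).as_matrix()
    d=Rm.T@(np.array([x,y,z])-o["ee_pos"]); a=np.degrees(np.arctan2(Rm[1,0],Rm[0,0]))
    yaw=0 if alpha is None else (a-alpha+180)%360-180
    print("t",round(o["t"],2),"pos",o["ee_pos"],"alpha",round(a,2),"q",o["qpos"],"w",round(o["width"],1),"F",o["ft_force"]," INC",d,"yaw",round(yaw,1))
def wrist(name):
    o=ctrl.get_obs();d=ctrl.get_image("wrist");T=np.eye(4);T[:3,:3]=R.from_rotvec(o["orientation"]).as_matrix();T[:3,3]=o["ee_pos"]
    cv2.imwrite(f"pics/{name}.png",d["frame"][:,:,::-1]); return d,T@d["mount"]
E
python3 -c "
from h import *
to(476,-420,150,24)"
```

```text
t 0.4 pos [ 255.86 -570.12  222.58] alpha 24.17 q [-1.17  0.42  1.63 -0.    1.09 -0.02] w 87.7 F [ 0.52 -0.3   0.22]  INC [262.31 -46.83  72.58] yaw 0.2
```

move_arm(increments=[0,262,-47,72,0,0,262,-47,72,0,0,262,-47,72,0,0,262,-47,72,0,0,262,-47,72,0,0,262,-47,72,0,0,262,-47,72,0])

```text
t: 1.27
ee_pos: [475.2, -420.4, 150.8]
orientation: [-3.072, -0.657, 0.0]
ft_force: [-0.6, 0.0, 1.0]
width: 87.8
```

```bash
python3 -c "
from h import *
to(476,-420,40,24); d,P=wrist('w1'); print(P[:3,3])"
```

```text
t 1.27 pos [ 475.17 -420.43  150.76] alpha 24.16 q [-0.74  0.52  1.66 -0.    0.96  0.41] w 87.8 F [-0.62  0.01  0.97]  INC [  0.96  -0.04 110.76] yaw 0.2
[ 546.75 -388.72  312.91]
```

View pics/w1.png

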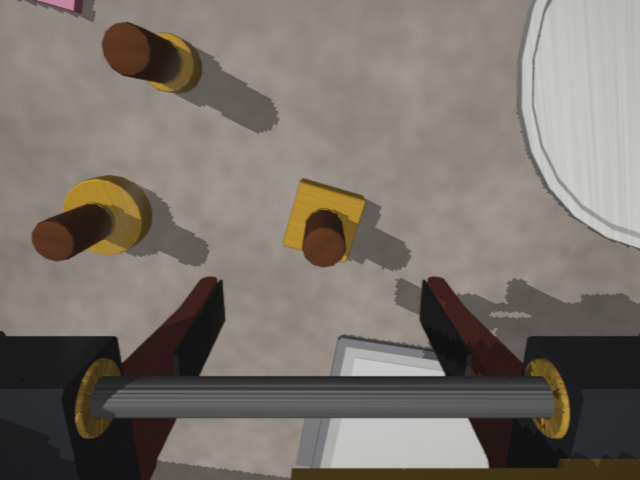

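Wrist view: square stamp between the fingers, handle top at (325,252), foot corners (303,180), (366,197), (284,243). Round handle top is at (54,240) and small at (127,49).

```bash
python3 -c "
from h import *
d,P=wrist('w1b')
for uv in [(325,252),(54,240),(127,49)]: print(ray(d,uv,80,P)[0])
c=ray(d,[(303,180),(366,197),(284,243)],22,P); print(c, (c[1]+c[2])/2); e=c[1]-c[0];f=c[2]-c[0]; print(np.degrees(np.arctan2(e[1],e[0])),np.degrees(np.arctan2(f[1],f[0])))
"
```

```text
[ 473.   -424.03   80.  ]
[ 412.04 -269.08   80.  ]
[ 534.54 -279.83   80.  ]
[[ 499.01 -395.06   22.  ]
 [ 506.52 -442.73   22.  ]
 [ 448.49 -400.99   22.  ]] [ 477.51 -421.86   22.  ]
-81.04551255490972 -173.3031990274406
```

move_arm(increments=[0,-1,1,60,0,0,-1,1,100,0,0,-1,1,111,0,0,-1,1,111,0,255,-1,1,111,0,255,-1,1,111,0,255,-1,1,111,0,255,-1,1,111,0,255,-1,1,111,0,255,-1,1,80,0,255,-1,1,40,0,255,-1,1,0,0])

```text
t: 2.88
ee_pos: [474.1, -422.1, 151.9]
orientation: [-3.072, -0.655, 0.0]
ft_force: [-0.0, 0.1, -0.2]
width: 11.1
```

```bash
python3 -c "
from h import *
to(607.5,-13,150,16.4); d,P=wrist('w2')"
```

```text
t 2.88 pos [ 474.13 -422.08  151.91] alpha 24.09 q [-0.75  0.52  1.66 -0.    0.97  0.4 ] w 11.1 F [-0.    0.08 -0.17]  INC [ 288.72 -319.02    1.95] yaw 7.7
```

View pics/w2.png

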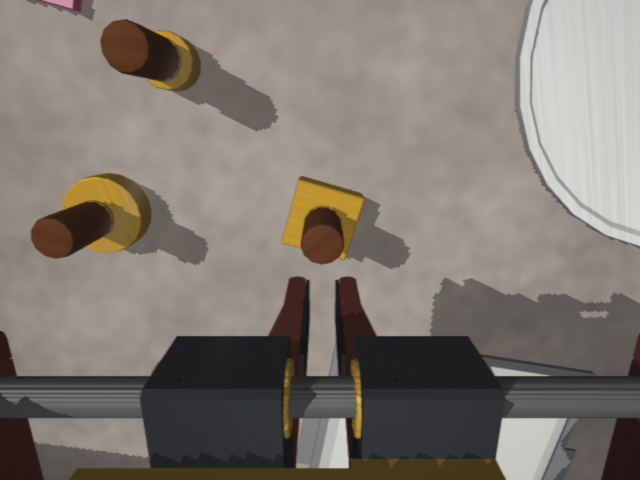

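The fingers close at only about 75 mm/s, so the lift started before the grip. The stamp is still standing with its handle top at (322,243). I'll redo it with a pre-shaped opening.

move_arm(increments=[100,0,0,0,0,100,0,0,0,0,100,0,0,0,0,100,0,0,0,0,100,0,0,50,0,100,0,0,90,0,100,0,0,112,0,100,0,0,112,0,255,0,0,112,0,255,0,0,112,0,255,0,0,112,0,255,0,0,112,0])

```text
t: 4.42
ee_pos: [477.6, -425.1, 46.9]
orientation: [3.065, 0.654, 0.008]
ft_force: [-1.2, 1.5, 6.3]
width: 27.9
```

move_arm(increments=[255,0,0,0,0,255,0,0,0,0,255,0,0,-50,0,255,0,0,-110,0,255,0,0,-110,0])

```text
t: 5.05
ee_pos: [479.3, -426.7, 162.0]
orientation: [3.058, 0.652, 0.017]
ft_force: [-0.1, 0.1, -0.5]
width: 27.2
```

```bash
python3 -c "
from h import *
to(607.5,-13,150,16.4); d,P=wrist('w3')"
```

```text
t 5.05 pos [ 479.32 -426.73  161.99] alpha 24.09 q [-0.75  0.51  1.65  0.    0.97  0.4 ] w 27.2 F [-0.11  0.15 -0.55]  INC [ 285.8  -325.57    8.55] yaw 7.7
```

View pics/w3.png

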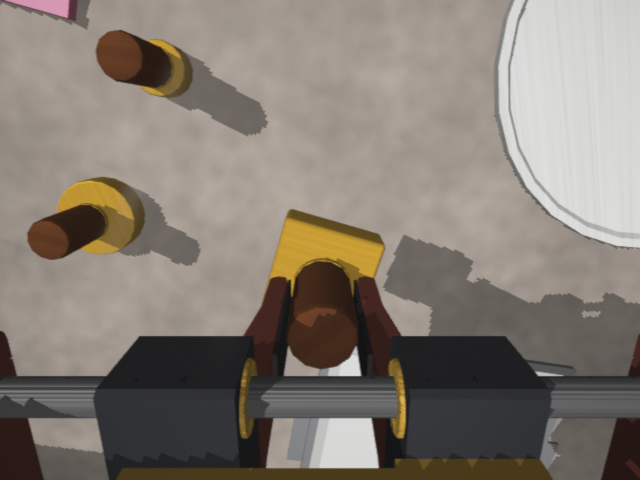

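```bash
sed -i 's/    print("t",round(o\["t"\],2)/    print("toolz",Rm[:,2]*1000);print("t",round(o["t"],2)/' h.py; python3 -c "
from h import *
to(607.5,-13,140,16.4)"
```

```text
toolz [  10.05   -9.27 -999.91]
t 5.1 pos [ 477.85 -425.4   159.1 ] alpha 24.09 q [-0.75  0.51  1.65  0.    0.97  0.4 ] w 27.5 F [-0.32 -0.15 -1.16]  INC [ 286.58 -323.8    16.58] yaw 7.7
```

move_arm(increments=[255,40,-45,5,1,255,85,-95,10,3,255,125,-140,15,5,255,165,-187,17,7,255,206,-233,17,8,255,247,-279,17,8,255,287,-324,17,8,255,287,-324,17,8,255,287,-324,17,8,255,287,-324,17,8,255,287,-324,17,8,255,287,-324,17,8])

```text
t: 6.6
ee_pos: [607.7, -13.6, 139.7]
orientation: [3.1, 0.436, 0.014]
ft_force: [-0.1, -1.1, -1.1]
width: 27.2
```

```bash
python3 -c "
from h import *
to(607.5,-13,47,16.4); d,P=wrist('w4')
t=ctrl.get_image('top');cv2.imwrite('pics/t4.png',cv2.resize(t['frame'][130:290,230:440,::-1],None,fx=3.6,fy=3.6))
"
```

```text
toolz [  10.23   -9.28 -999.9 ]
t 6.6 pos [607.74 -13.61 139.68] alpha 16.0 q [-0.04  0.5   1.73 -0.01  0.9   1.26] w 27.2 F [-0.08 -1.05 -1.1 ]  INC [-0.74 -1.74 92.66] yaw -0.4
```

View pics/w4.png

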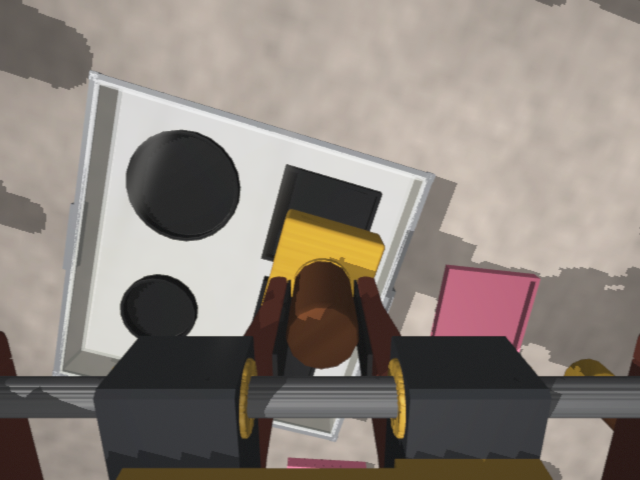

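View pics/t4.png

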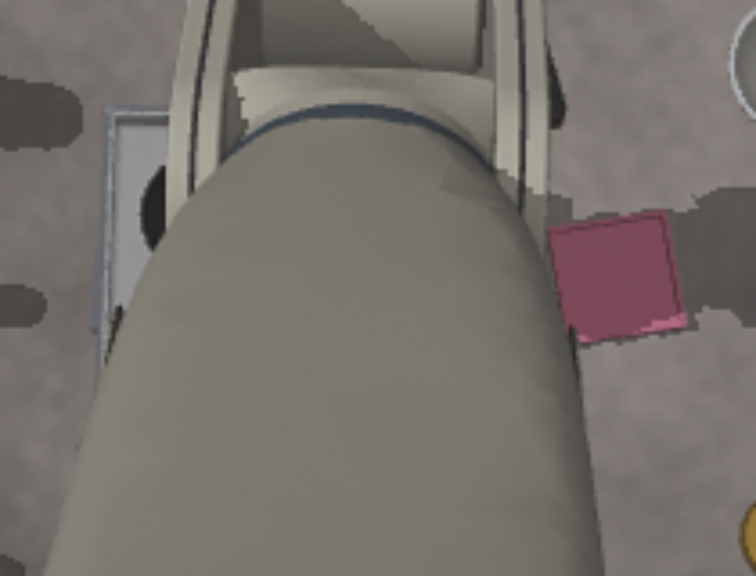

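```bash
python3 -c "
from h import *
d,P=wrist('w4b')
print(ray(d,[(183,185),(158,308)],8,P))
print('well corners',ray(d,[(288,165),(382,193)],13,P))
for z in (113,115,120): print(z,ray(d,[(290,210),(384,245)],z,P))
"
```

```text
[[608.2   91.96   8.  ]
 [503.7   93.02   8.  ]]
well corners [[644.45  20.83  13.  ]
 [643.74 -50.81  13.  ]]
113 [[636.55  10.45 113.  ]
 [632.11 -39.32 113.  ]]
115 [[637.02  10.44 115.  ]
 [632.63 -38.8  115.  ]]
120 [[638.21  10.41 120.  ]
 [633.93 -37.52 120.  ]]
```

move_arm(increments=[255,-0.5,-1.5,30,-2,255,-0.5,-1.5,60,-4,255,-0.5,-1.5,78,-4,255,-0.5,-1.5,88,-4,255,-0.5,-1.5,90,-4,255,-0.5,-1.5,90,-4,255,-0.5,-1.5,90,-4,255,-0.5,-1.5,90,-4])

```text
t: 7.75
ee_pos: [608.5, -12.5, 51.6]
orientation: [3.083, 0.544, 0.015]
ft_force: [-3.1, -0.3, 10.4]
width: 27.4
```

```bash
python3 -c "
from h import *
to(608,-13.5,47,20); d,P=wrist('w5')
t=ctrl.get_image('scene');cv2.imwrite('pics/s5.png',cv2.resize(t['frame'][170:320,250:430,::-1],None,fx=4,fy=4))
"
```

```text
toolz [  11.5    -9.15 -999.89]
t 7.75 pos [608.48 -12.54  51.57] alpha 20.01 q [-0.04  0.63  1.76 -0.01  0.74  1.2 ] w 27.4 F [-3.05 -0.26 10.39]  INC [-0.81  0.68  4.58] yaw 0.0
```

View pics/w5.png

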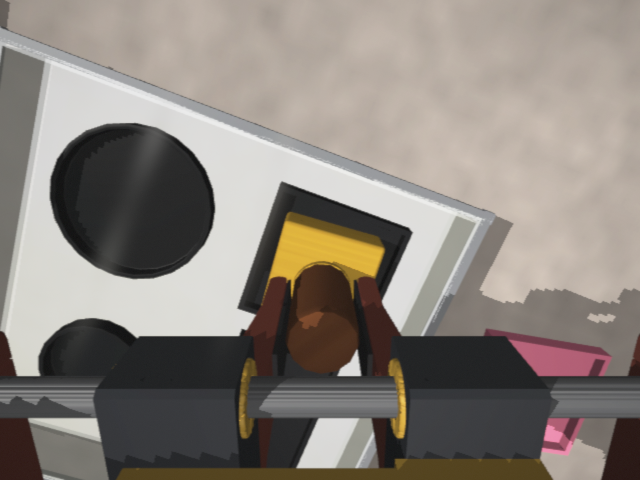

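View pics/s5.png

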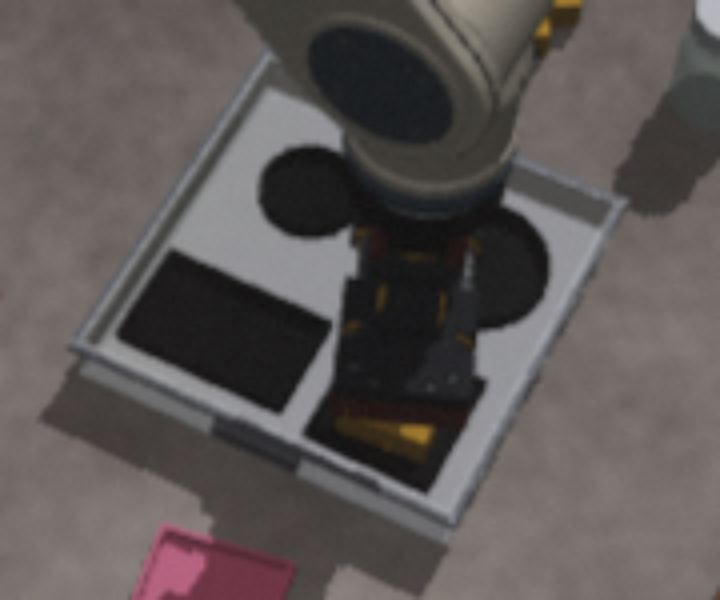

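move_arm(increments=[100,0,0,-1,0,100,0,0,-1,0,100,0,0,-1,0,100,0,0,-1,0,100,0,0,-1,0,100,0,0,-30,0,100,0,0,-70,0,100,0,0,-95,0,100,0,0,-95,0,100,0,0,-95,0])

```text
t: 9.1
ee_pos: [606.7, -11.7, 145.6]
orientation: [3.083, 0.544, 0.013]
ft_force: [0.6, 0.0, -0.3]
width: 53.6
```

```bash
python3 -c "
from h import *
to(412,-267.5,150,20); d,P=wrist('w6')
"
```

```text
toolz [  10.11   -9.14 -999.91]
t 9.1 pos [606.7  -11.67 145.58] alpha 20.01 q [-0.03  0.49  1.73 -0.01  0.91  1.19] w 53.6 F [ 0.64  0.04 -0.3 ]  INC [-270.45  173.82   -4.05] yaw 0.0
```

View pics/w6.png

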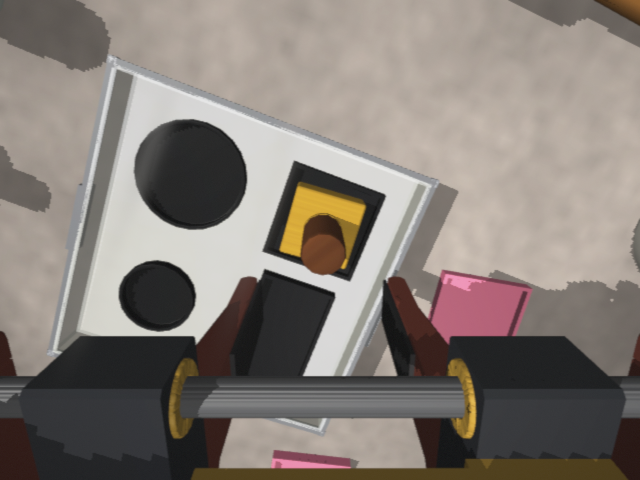

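Square stamp is flat inside its well (foot at (323,220), well (265–385,163–280)). Next is the round one.

move_arm(increments=[100,-50,32,0,0,100,-100,64,0,0,100,-150,96,5,0,100,-200,128,10,0,100,-240,154,15,0,100,-270,174,20,0,100,-270,174,25,0,100,-270,174,25,0,100,-270,174,25,0,100,-270,174,25,0])

```text
t: 10.4
ee_pos: [413.1, -267.1, 120.8]
orientation: [3.083, 0.546, 0.012]
ft_force: [0.9, -0.4, -0.1]
width: 53.6
```

```bash
python3 -c "
from h import *
to(412,-267.5,42,20); d,P=wrist('w7')
im=d['frame']
"
```

```text
toolz [   9.48   -9.13 -999.91]
t 10.4 pos [ 413.14 -267.06  120.76] alpha 20.1 q [-0.6   0.38  2.   -0.    0.75  0.63] w 53.6 F [ 0.85 -0.35 -0.14]  INC [-1.67 -0.91 78.75] yaw 0.1
```

View pics/w7.png

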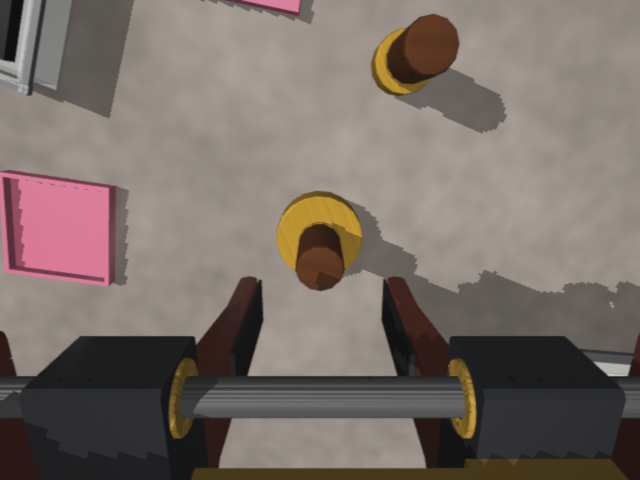

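```bash
python3 -c "
from h import *
d,P=wrist('w7b')
print(ray(d,[(320,267),(431,42)],80,P)); print(ray(d,[(319,235)],22,P))
to(411,-268,42,20)
"
```

```text
[[ 412.07 -267.28   80.  ]
 [ 535.22 -277.58   80.  ]]
[[ 412.96 -266.63   22.  ]]
toolz [   9.58   -9.23 -999.91]
t 10.5 pos [ 412.99 -267.26  120.84] alpha 20.08 q [-0.6   0.38  2.   -0.    0.75  0.63] w 53.5 F [-0.88 -0.29  0.08]  INC [-2.58 -0.93 78.82] yaw 0.1
```

move_arm(increments=[100,-1.5,-1,40,0,100,-1.5,-1,70,0,100,-1.5,-1,78,0,100,-1.5,-1,78,0,100,-1.5,-1,78,0])

```text
t: 11.12
ee_pos: [412.7, -268.0, 43.8]
orientation: [3.082, 0.546, 0.014]
ft_force: [0.8, -0.2, 0.4]
width: 53.3
```

move_arm(increments=[255,0,0,0,0,255,0,0,0,0,255,0,0,0,0,255,0,0,0,0,255,0,0,0,0,255,0,0,-30,0,255,0,0,-70,0,255,0,0,-93,0,255,0,0,-93,0,255,0,0,-93,0])

```text
t: 12.38
ee_pos: [411.1, -266.7, 136.0]
orientation: [3.082, 0.546, 0.013]
ft_force: [-0.3, 0.3, -0.8]
width: 27.7
```

```bash
python3 -c "
from h import *
to(608,92.5,140,20); d,P=wrist('w8')
"
```

```text
toolz [  10.03   -9.56 -999.9 ]
t 12.38 pos [ 411.14 -266.69  135.98] alpha 20.08 q [-0.6   0.35  2.   -0.    0.78  0.62] w 27.7 F [-0.32  0.32 -0.81]  INC [ 308.23 -269.72   -5.48] yaw 0.1
```

View pics/w8.png

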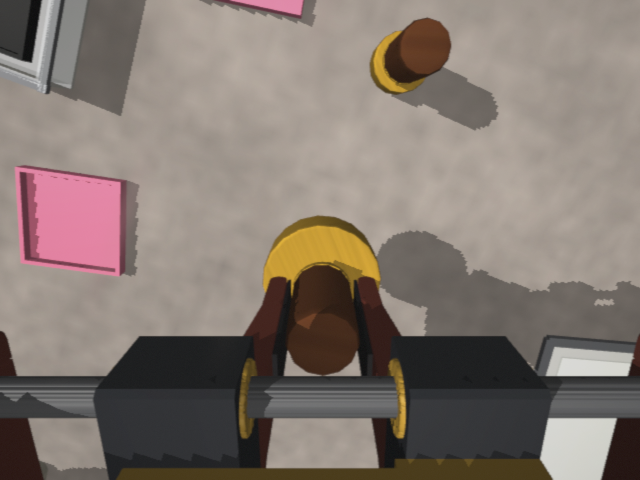

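move_arm(increments=[255,38,-34,-15,0,255,80,-70,-20,0,255,120,-105,-20,0,255,160,-140,-20,0,255,200,-175,-20,0,255,240,-210,-20,0,255,280,-245,-20,0,255,308,-270,-20,0,255,308,-270,-20,0,255,308,-270,-20,0,255,308,-270,-20,0])

```text
t: 13.8
ee_pos: [606.5, 91.8, 153.6]
orientation: [3.083, 0.544, 0.01]
ft_force: [0.2, -0.6, -1.1]
width: 27.5
```

```bash
python3 -c "
from h import *
to(608,92.5,49,20); d,P=wrist('w9')
"
```

```text
toolz [   7.89   -9.49 -999.92]
t 13.8 pos [606.54  91.82 153.63] alpha 20.02 q [ 0.14  0.49  1.71 -0.01  0.94  1.37] w 27.5 F [ 0.23 -0.62 -1.06]  INC [  1.17  -1.35 104.63] yaw 0.0
```

View pics/w9.png

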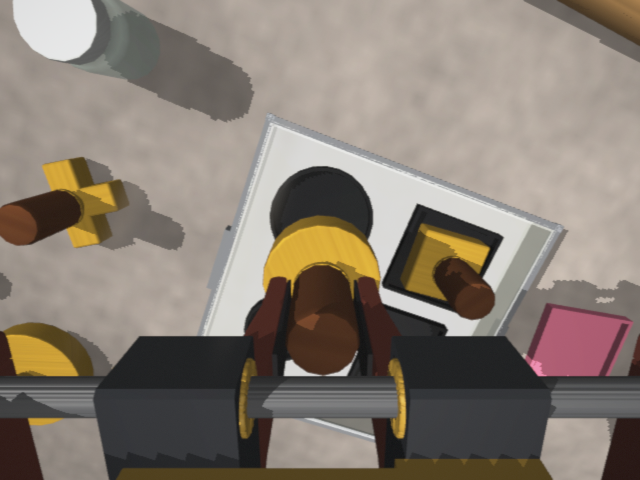

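move_arm(increments=[255,1,-1.5,35,0,255,1,-1.5,70,0,255,1,-1.5,92,0,255,1,-1.5,100,0,255,1,-1.5,104,0,255,1,-1.5,104,0,255,1,-1.5,104,0])

```text
t: 14.72
ee_pos: [608.7, 92.6, 50.8]
orientation: [3.083, 0.544, 0.013]
ft_force: [0.0, -0.6, -0.7]
width: 27.5
```

move_arm(increments=[100,0,0,0,0,100,0,0,0,0,100,0,0,0,0,100,0,0,0,0,100,0,0,0,0,100,0,0,-35,0,100,0,0,-80,0,100,0,0,-100,0,100,0,0,-100,0,100,0,0,-100,0])

```text
t: 15.98
ee_pos: [606.7, 93.4, 149.3]
orientation: [3.083, 0.544, 0.009]
ft_force: [-0.7, 0.3, -0.1]
width: 53.4
```

```bash
python3 -c "
from h import *
to(535.5,-278,120,20); d,P=wrist('w10')
"
```

```text
toolz [   7.63   -9.47 -999.93]
t 15.97 pos [606.68  93.39 149.27] alpha 20.0 q [ 0.14  0.49  1.71 -0.01  0.93  1.37] w 53.4 F [-0.66  0.26 -0.15]  INC [-194.02  324.31   32.24] yaw -0.0
```

View pics/w10.png

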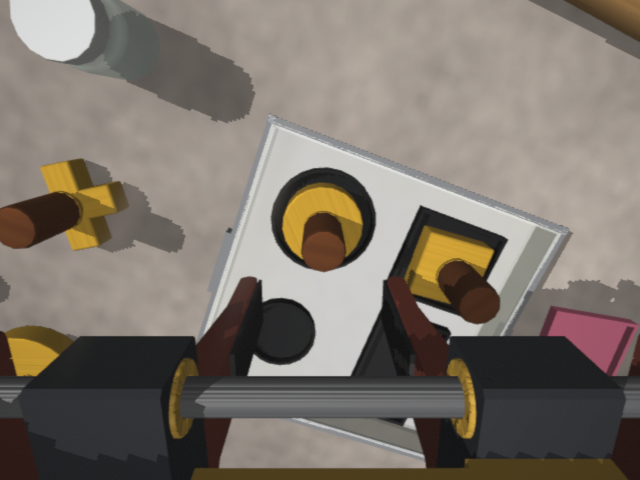

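Round stamp sits centred in its well ((323,218) within the ring). Now the small one.

move_arm(increments=[100,-26,44,0,0,100,-55,92,0,0,100,-84,140,0,0,100,-113,188,0,0,100,-142,236,0,0,100,-168,280,10,0,100,-194,324,25,0,100,-194,324,35,0,100,-194,324,35,0,100,-194,324,35,0,100,-194,324,35,0])

```text
t: 17.4
ee_pos: [535.8, -276.7, 117.4]
orientation: [3.083, 0.546, 0.009]
ft_force: [-0.5, 0.1, -0.1]
width: 53.2
```

```bash
python3 -c "
from h import *
to(535.5,-278,42,20); d,P=wrist('w11')
"
```

```text
toolz [   7.44   -9.7  -999.93]
t 17.4 pos [ 535.84 -276.66  117.41] alpha 20.1 q [-0.49  0.52  1.75 -0.01  0.85  0.73] w 53.2 F [-0.55  0.12 -0.07]  INC [-1.06  0.26 75.41] yaw 0.1
```

View pics/w11.png

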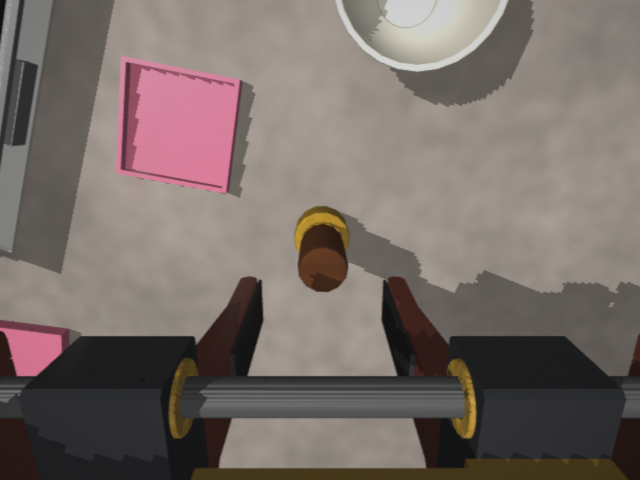

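move_arm(increments=[100,-1,0,40,0,100,-1,0,66,0,100,-1,0,74,0,100,-1,0,74,0,100,-1,0,74,0])

```text
t: 18.08
ee_pos: [536.3, -278.2, 44.7]
orientation: [3.081, 0.546, 0.012]
ft_force: [-0.4, 0.4, -0.2]
width: 53.2
```

move_arm(increments=[255,0,0,0,0,255,0,0,0,0,255,0,0,0,0,255,0,0,0,0,255,0,0,0,0,255,0,0,-30,0,255,0,0,-70,0,255,0,0,-108,0,255,0,0,-108,0,255,0,0,-108,0])

```text
t: 19.32
ee_pos: [534.7, -276.7, 151.9]
orientation: [3.082, 0.546, 0.01]
ft_force: [-0.7, 0.0, -0.8]
width: 27.1
```

```bash
python3 -c "
from h import *
to(503.5,93,152,20); d,P=wrist('w12')
"
```

```text
toolz [   8.29  -10.16 -999.91]
t 19.32 pos [ 534.68 -276.73  151.88] alpha 20.1 q [-0.49  0.47  1.74 -0.01  0.92  0.73] w 27.1 F [-0.66  0.03 -0.84]  INC [  97.78 -357.9    -4.14] yaw 0.1
```

View pics/w12.png

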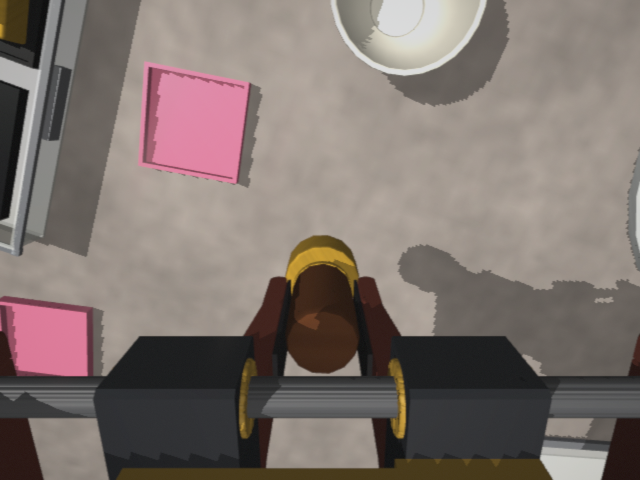

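move_arm(increments=[255,13,-48,-4,0,255,27,-99,-4,0,255,41,-150,-4,0,255,55,-201,-4,0,255,69,-252,-4,0,255,83,-304,-4,0,255,98,-358,-4,0,255,98,-358,-4,0,255,98,-358,-4,0,255,98,-358,-4,0,255,98,-358,-4,0])

```text
t: 20.75
ee_pos: [503.4, 92.1, 151.3]
orientation: [3.083, 0.543, 0.008]
ft_force: [0.7, -0.4, -0.4]
width: 27.3
```

```bash
python3 -c "
from h import *
to(503.5,93,50,20); d,P=wrist('w13')
"
```

```text
toolz [   6.87   -9.81 -999.93]
t 20.75 pos [503.41  92.12 151.33] alpha 19.99 q [ 0.16  0.36  1.93 -0.01  0.84  1.4 ] w 27.3 F [ 0.66 -0.37 -0.39]  INC [  0.07  -1.97 101.32] yaw -0.0
```

View pics/w13.png

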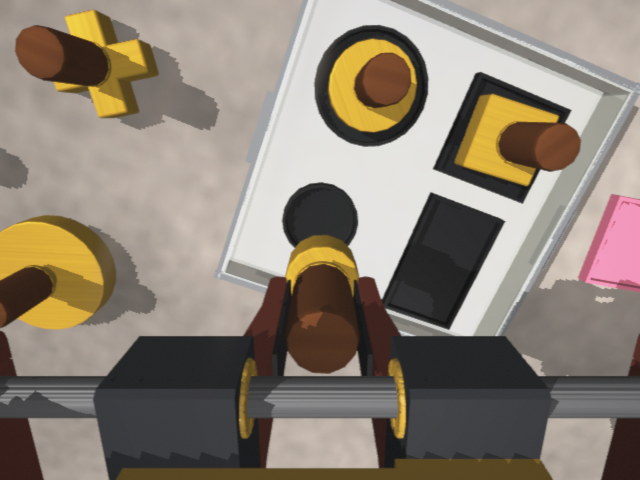

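move_arm(increments=[255,0,-2,35,0,255,0,-2,70,0,255,0,-2,92,0,255,0,-2,99,0,255,0,-2,101,0,255,0,-2,101,0,255,0,-2,101,0])

```text
t: 21.68
ee_pos: [504.3, 93.2, 51.2]
orientation: [3.083, 0.543, 0.011]
ft_force: [-0.5, 0.3, -1.2]
width: 27.7
```

move_arm(increments=[100,0,0,0,0,100,0,0,0,0,100,0,0,0,0,100,0,0,0,0,100,0,0,0,0,100,0,0,-35,0,100,0,0,-80,0,100,0,0,-110,0,100,0,0,-110,0,100,0,0,-110,0])

```text
t: 22.92
ee_pos: [502.7, 94.2, 160.5]
orientation: [3.083, 0.543, 0.01]
ft_force: [-0.7, -0.1, 0.1]
width: 53.4
```

```bash
python3 -c "
from h import *
to(463.5,399.5,155,45); d,P=wrist('w14')
"
```

```text
toolz [   7.93   -9.51 -999.92]
t 22.93 pos [502.7   94.18 160.5 ] alpha 19.99 q [ 0.17  0.34  1.93 -0.01  0.86  1.4 ] w 53.4 F [-0.68 -0.1   0.11]  INC [  67.49 -300.37    2.28] yaw -25.0
```

View pics/w14.png

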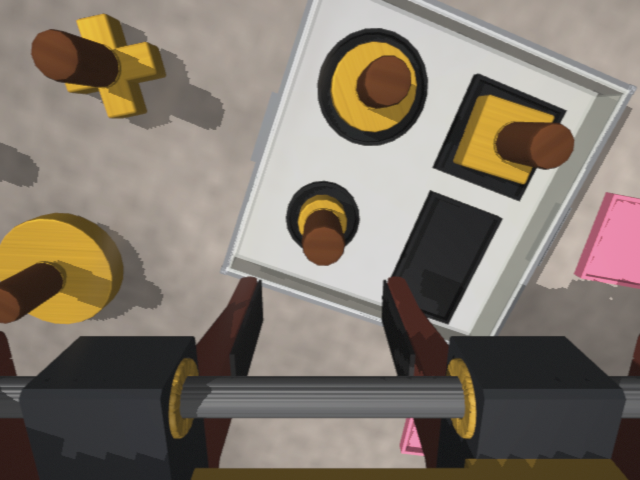

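Small stamp is seated in its well (at (323,215)). Now the oblong one.

move_arm(increments=[100,11,-50,2,-4,100,23,-100,2,-8,100,34,-150,2,-13,100,45,-200,2,-18,100,57,-250,2,-22,100,67,-300,5,-25,100,67,-300,20,-25,100,67,-300,38,-25,100,67,-300,38,-25,100,67,-300,38,-25,100,67,-300,38,-25])

```text
t: 24.35
ee_pos: [463.8, 398.2, 119.4]
orientation: [2.893, 1.196, 0.006]
ft_force: [0.4, 0.8, -0.3]
width: 53.5
```

```bash
python3 -c "
from h import *
to(463.5,399.5,42,45); d,P=wrist('w15')
"
```

```text
toolz [   7.65   -9.1  -999.93]
t 24.35 pos [463.77 398.17 119.45] alpha 44.92 q [ 0.7   0.53  1.73 -0.02  0.88  1.49] w 53.5 F [ 0.43  0.79 -0.31]  INC [ 0.83 -2.05 77.43] yaw -0.1
```

View pics/w15.png

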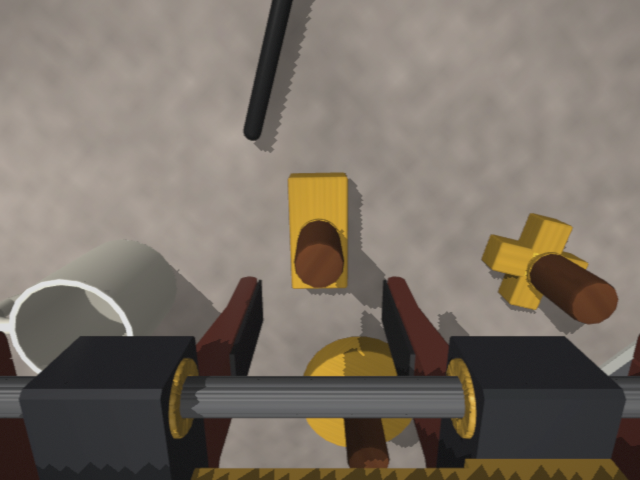

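move_arm(increments=[100,0,-1,40,0,100,0,-1,67,0,100,0,-1,76,0,100,0,-1,76,0,100,0,-1,76,0])

```text
t: 25.02
ee_pos: [464.4, 398.9, 44.8]
orientation: [2.893, 1.196, 0.009]
ft_force: [-0.5, -0.3, 0.5]
width: 53.0
```

move_arm(increments=[255,0,0,0,0,255,0,0,0,0,255,0,0,0,0,255,0,0,0,0,255,0,0,0,0,255,0,0,-30,0,255,0,0,-70,0,255,0,0,-115,0,255,0,0,-125,0,255,0,0,-125,0,255,0,0,-125,0])

```text
t: 26.4
ee_pos: [462.3, 399.1, 167.9]
orientation: [2.892, 1.196, 0.004]
ft_force: [0.3, -0.0, -1.5]
width: 27.6
```

```bash
python3 -c "
from h import *
to(503,-12,165,0.5); d,P=wrist('w16')
"
```

```text
toolz [   6.99   -9.68 -999.93]
t 26.4 pos [462.28 399.09 167.88] alpha 44.93 q [ 0.7   0.47  1.7  -0.01  0.97  1.49] w 27.6 F [ 0.34 -0.02 -1.46]  INC [-261.49  319.74    7.15] yaw 44.4
```

View pics/w16.png

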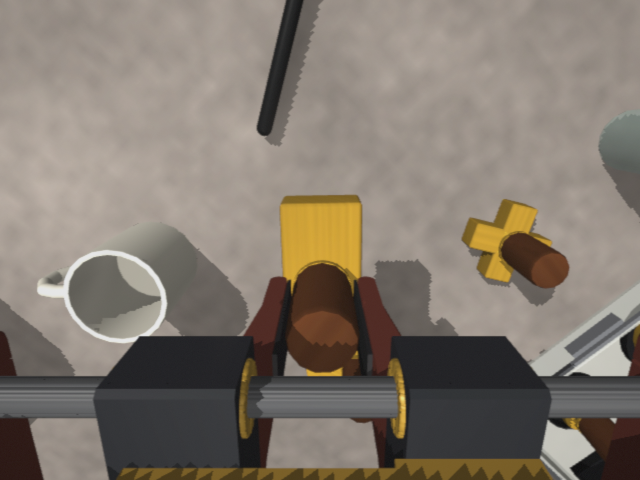

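move_arm(increments=[255,-30,37,3,5,255,-63,77,5,10,255,-96,118,7,16,255,-129,158,7,22,255,-162,198,7,28,255,-195,239,7,34,255,-228,279,7,40,255,-261,320,7,44.5,255,-261,320,7,44.5,255,-261,320,7,44.5,255,-261,320,7,44.5,255,-261,320,7,44.5])

```text
t: 27.95
ee_pos: [503.4, -10.7, 164.9]
orientation: [3.132, 0.015, 0.01]
ft_force: [0.9, 0.1, -0.5]
width: 27.5
```

```bash
python3 -c "
from h import *
to(503,-12,50.5,0.5); d,P=wrist('w17')
"
```

```text
toolz [   6.51   -9.71 -999.93]
t 27.95 pos [503.39 -10.69 164.94] alpha 0.55 q [-0.04  0.33  1.94 -0.01  0.86  1.53] w 27.5 F [ 0.92  0.12 -0.51]  INC [ -1.14   0.18 114.44] yaw 0.0
```

View pics/w17.png

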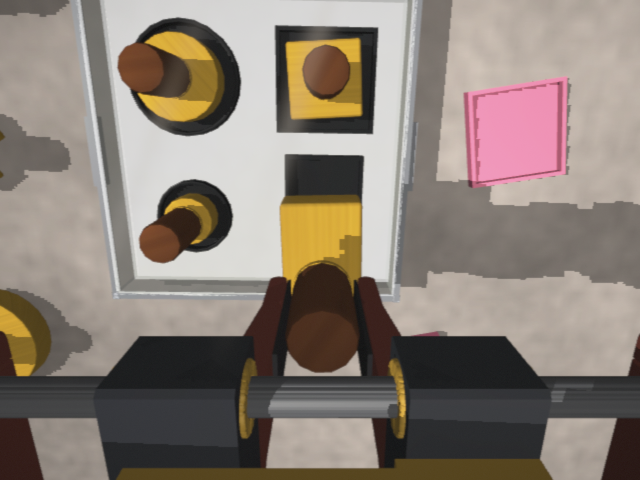

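```bash
python3 -c "
from h import *
d,P=wrist('w17b')
print(ray(d,[(286,155),(364,155)],13,P)); print(ray(d,[(281,198),(361,196)],165-45+22,P))
"
```

```text
[[552.7   15.58  13.  ]
 [553.26 -45.1   13.  ]]
[[544.22   8.06 142.  ]
 [545.49 -29.76 142.  ]]
```

move_arm(increments=[255,-2.5,1.5,40,0,255,-2.5,1.5,80,0,255,-2.5,1.5,102,0,255,-2.5,1.5,111,0,255,-2.5,1.5,114,0,255,-2.5,1.5,114,0,255,-2.5,1.5,114,0])

```text
t: 28.92
ee_pos: [502.5, -13.6, 51.9]
orientation: [3.132, 0.014, 0.013]
ft_force: [0.9, 0.0, -0.6]
width: 27.8
```

move_arm(increments=[100,0,0,0,0,100,0,0,0,0,100,0,0,0,0,100,0,0,0,0,100,0,0,0,0,100,0,0,-35,0,100,0,0,-85,0,100,0,0,-130,0,100,0,0,-150,0,100,0,0,-150,0])

```text
t: 30.18
ee_pos: [502.2, -12.2, 203.3]
orientation: [3.131, 0.014, 0.019]
ft_force: [-0.3, 0.2, 0.3]
width: 53.2
```

```bash
python3 -c "
from h import *
to(420,-200,250,0.5); d,P=wrist('w18')
print(ray(d,[(0,0)],0,P))
"
```

```text
toolz [  12.16   -9.97 -999.88]
t 30.18 pos [502.21 -12.16 203.34] alpha 0.53 q [-0.04  0.26  1.92 -0.01  0.94  1.53] w 53.2 F [-0.29  0.2   0.3 ]  INC [-83.37 187.55 -45.78] yaw 0.0
[[669.94 248.8    0.  ]]
```

View pics/w18.png

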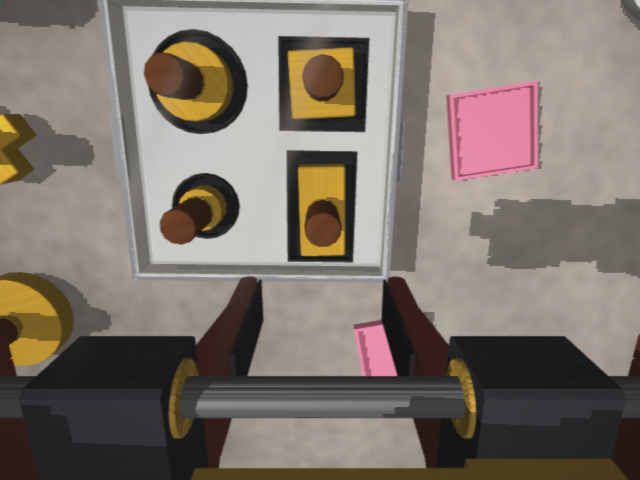

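All four appear seated in this view. I'll move the arm aside for a final check from the top and scene cameras.

move_arm(increments=[100,-25,55,-20,0,100,-40,110,-40,0,100,-60,165,-46,0,100,-80,220,-46,0,100,-100,275,-46,0,100,-120,330,-46,0,100,-140,385,-46,0,100,-140,385,-46,0,100,-140,385,-46,0,100,-140,385,-46,0,100,-140,385,-46,0])

```text
t: 31.6
ee_pos: [364.9, -396.8, 250.4]
orientation: [3.132, 0.017, 0.015]
ft_force: [-0.9, -0.8, 0.4]
width: 53.1
```

```bash
python3 - <<'E'
from h import *
print(ctrl.get_obs()["ee_pos"])
for n in ["top","scene"]:
    d=ctrl.get_image(n);im=d["frame"];hsv=cv2.cvtColor(im,cv2.COLOR_RGB2HSV)
    m=cv2.inRange(hsv,(12,140,70),(30,255,255))
    k,l,s,c=cv2.connectedComponentsWithStats(m);print(n)
    for i in range(1,k):
        if 40<s[i,4]<5000:
            cs,_=cv2.findContours((l==i).astype(np.uint8),cv2.RETR_EXTERNAL,cv2.CHAIN_APPROX_NONE)
            h=cv2.convexHull(np.vstack(cs));z=28 if 420<ray(d,c[i],25)[0,0]<660 and -60<ray(d,c[i],25)[0,1]<140 else 22
            w=ray(d,h[:,0,:],z)[:,:2].astype(np.float32);r=cv2.minAreaRect(w);cc,rad=cv2.minEnclosingCircle(w)
            print(np.array(r[0]),np.array(r[1]),round(r[2],1),"circ",np.array(cc),round(rad,1))
    x,y,w,h=(110,140,270,180) if n=="top" else (250,90,180,210)
    cv2.imwrite(f"pics/f_{n}.png",cv2.resize(im[y:y+h,x:x+w,::-1],None,fx=2.8,fy=2.8,interpolation=2))
E
```

```text
[ 364.95 -396.79  250.39]
top
[630.21  82.11] [30.19 11.03] 45.0 circ [630.2   82.11] 15.6
[601.33 101.63] [56.46 33.85] 43.6 circ [608.44  94.3 ] 28.9
[608.27 -12.12] [47.52 50.57] 0.7 circ [609.36 -12.1 ] 33.9
[549.22 267.63] [42.39 65.04] 31.0 circ [558.46 273.55] 33.0
[503.78 -13.02] [76.95 36.9 ] 0.6 circ [503.78 -12.97] 42.6
[391.17 282.58] [86.62 87.99] 0.7 circ [391.37 282.  ] 45.3
scene
[387.63 280.36] [86.81 87.91] 26.0 circ [387.77 281.44] 45.6
[559.7 262.6] [63.7  42.63] 27.9 circ [555.48 270.58] 33.2
[504.11  88.96] [36.31 24.75] 27.8 circ [501.66  93.28] 18.5
[606.73  89.57] [59.16 52.23] 14.1 circ [605.84  92.07] 30.1
[839.68 164.52] [ 26.   103.13] 4.2 circ [840.21 164.56] 51.6
[500.17 -13.42] [80.51 40.99] 1.5 circ [499.81 -13.26] 43.0
[605.72 -12.63] [52.25 51.68] 2.9 circ [605.26 -12.95] 35.2
[838.54  85.01] [52.58 28.9 ] 89.7 circ [838.44  85.87] 27.5
[828.73 -11.4 ] [53.   22.51] 82.5 circ [834.3  -12.13] 26.7
[822.91 -53.13] [27.99 40.06] 1.2 circ [816.55 -53.4 ] 20.8
[ 816.96 -132.77] [60.92 17.59] 85.5 circ [ 816.79 -132.93] 30.7
```

View pics/f_top.png

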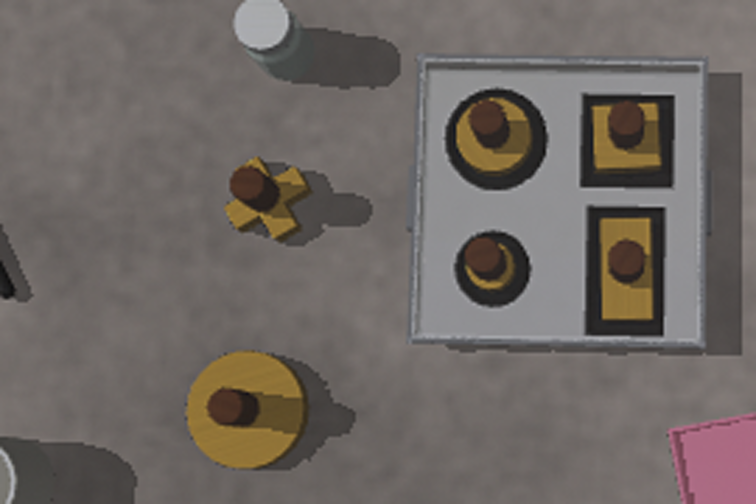

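View pics/f_scene.png

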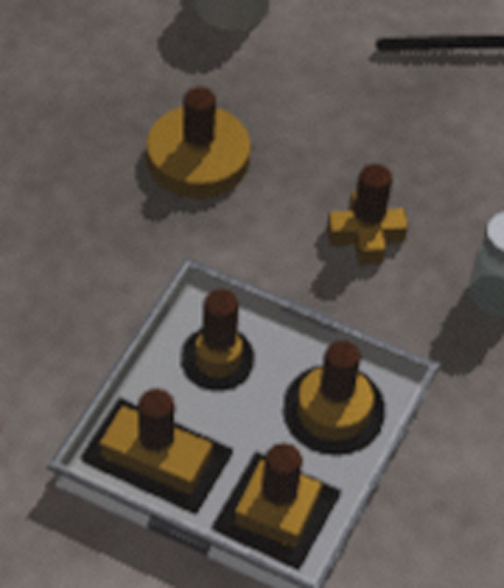

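All four stamps stand centred in their wells in both views, within about 2 mm of each camera's own well measurement. The cross and the press are in the same place as in the first pictures.

```bash
python3 -c "
from workcell import ctrl
print(ctrl.close_job())"
```

```text
the job is handed in; nothing more can be done
None
```

I put all four stamps (square, round, small, oblong) away in their own wells and handed the job in at about 32 s of the 96 s allowed.

- **Stamps:** In the final top and scene views they stand upright in the right wells. Where a foot could be measured, its centre was within about 2 mm of its well's centre in that camera. The small stamp's foot was too hidden in the top view to measure, so its figure comes from the scene view only.
- **Cross stamp and wide press:** Both measured within about 2 mm of where they started and stand upright.
- **First grasp missed:** My first try at the square stamp lifted before the slow fingers had closed. The stamp stayed standing, and a second try held it.
- **Readings that disagreed:** On that second try the tool stopped about 7 mm higher than commanded, with 6 N at the wrist. It picked up a tilt of about 0.8° that stayed for the rest of the job. I didn't find the cause.
- **Contact forces:** Setting the square stamp down read about 10 N at the wrist; the others read about 1 N.
- **Camera offset:** The top and scene cameras differ by 3–4 mm in x, so I averaged them and checked with the wrist camera.

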